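# Stir the grinding balls, hang up the stirrer, take the pot off its stand

## Task

Take the stirrer from its fork and stir the ceramic balls in the pot with it, tip close to the floor and well out from the middle, two full turns or more clockwise as seen from above, while the pot stays in its stand. Then hang the stirrer upright by its collar in the fork again, and after that lift the pot off the stand and set it down in the middle of the cork mat with all the balls still in it. Do not tip the pot or knock over or push away the wash bottle, the reagent bottle or the flask.

Things in the scene. Friction and masses are not known exactly. Their poses are not given: they have to be found in the camera images.
- pot: round open steel pot, outer diameter 100, inner 92, height 60, floor 4 thick, 0.2 to 0.3 kg empty. Origin: centre of its underside, z up. Flat black strap handle sticks out level along the pot's own -x, from 48 to 118 from the axis, 14 wide (along y), 16 high, its middle 46 above the underside; pinch it from above. The pot stands loose on the stand
- pot_handle (a point): grip point in the middle of the pot's handle, at (-92, 0, 46) in the pot's frame, axes as the pot's
- stand: fixed low dark steel tripod stand, ring plate 132 across whose top is 50 above the worktop; the pot stands centred on it, handle along the stand's -x, its foot held between three lugs 8 high, 52 from the centre; two thin posts 21 apart, 60 from the centre, rise 50 above the plate astride the handle and keep the pot from turning. Origin: centre of its foot; x roughly away from the robot, z up
- mat: fixed round cork mat, 132 across, 6 thick, free at the start. Origin: centre of its underside on the worktop. Fixed things behind the work: a beige pump housing 272 high, from y = 0.145 to 0.36 m with its front at x = 0.574 m (a knob on it reaches x = 0.55 m), and an open kit box with vials at the right, beyond x = 0.58 m
- fork: fixed stirrer rest: base plate, thin post, and on it a level aluminium fork. Slot 17 wide between two tines 9 wide, open along the fork's own -x (towards the robot), closed 28 behind the seat. Tine tops 130 above the worktop; each free end has a lip 3 high, 22 to 26 in front of the seat. Post 50 behind the seat, lower than the tine tops. Origin: on the worktop under the seat
- fork_seat (a point): place of the stirrer's collar underside when hung: on the slot's middle line, at the tine tops, 130 above the worktop; axes as the fork's
- stirrer: upright stirrer, 160 long, 0.06 kg, hung by its collar in the fork. Origin: centre of the underside of its black collar (32 across, 5 thick); z up to the grip. Black round grip 18 thick up to 60 above the origin; steel rod 9 thick below, with a blue sleeve 14 thick on its lowest 32, ending 100 below the origin. Take it out by lifting it 10 and drawing it out of the slot's open side
- stirrer_grip (a point): middle of the stirrer's grip, 32 above the stirrer's origin
- stirrer_tip (a point): lower end of the stirrer, 100 below the stirrer's origin
- bead_0: blue ceramic grinding ball, 20 across, 12 g, loose in the pot; origin at its centre. The eight balls start in a single ring along the pot's wall, about 31 from its axis, and leave the middle of the floor free
- bead_1: white ceramic grinding ball, 20 across, 12 g, loose in the pot; origin at its centre. The eight balls start in a single ring along the pot's wall, about 31 from its axis, and leave the middle of the floor free
- bead_2: blue ceramic grinding ball, 20 across, 12 g, loose in the pot; origin at its centre. The eight balls start in a single ring along the pot's wall, about 31 from its axis, and leave the middle of the floor free
- bead_3: white ceramic grinding ball, 20 across, 12 g, loose in the pot; origin at its centre. The eight balls start in a single ring along the pot's wall, about 31 from its axis, and leave the middle of the floor free
- bead_4: blue ceramic grinding ball, 20 across, 12 g, loose in the pot; origin at its centre. The eight balls start in a single ring along the pot's wall, about 31 from its axis, and leave the middle of the floor free
- bead_5: white ceramic grinding ball, 20 across, 12 g, loose in the pot; origin at its centre. The eight balls start in a single ring along the pot's wall, about 31 from its axis, and leave the middle of the floor free
- bead_6: blue ceramic grinding ball, 20 across, 12 g, loose in the pot; origin at its centre. The eight balls start in a single ring along the pot's wall, about 31 from its axis, and leave the middle of the floor free
- bead_7: white ceramic grinding ball, 20 across, 12 g, loose in the pot; origin at its centre. The eight balls start in a single ring along the pot's wall, about 31 from its axis, and leave the middle of the floor free
- wash_bottle: bystander: white plastic wash bottle with bent spout, 77x110 and 244 high, loose. Origin: under the middle of its 77x110 outline (the round body, 77 across, is centred 16 along its own -y; the spout reaches 55 along +y)
- bottle: bystander: white reagent bottle with red cap, 45 across, 103 high, loose. Origin: centre of its underside
- flask: bystander: glass conical flask, 63 across, 101 high, loose. Origin: centre of its underside
There are look-alikes about, which are no part of the job. What is meant by the stirrer is not purple, and is the smaller of those in its own colour.

How it is judged:
On the way, in this order (a step that is already met when the one before it is completed fails the run):
1. stirring clockwise: the stirrer's tip is down among the balls at the pot's far side (the stand's +x), the pot standing in its stand (x of stirrer_tip in the frame of stand above 0.012 m and y of stirrer_tip in the frame of stand between -0.012 and 0.012 m and z of stirrer_tip in the frame of stand between 0.045 and 0.072 m and horizontal distance between pot and stand below 0.012 m and z of pot in the frame of stand between 0.046 and 0.054 m).
2. stirring clockwise: the stirrer's tip is down among the balls at the pot's right-hand side (-y), the pot standing in its stand (y of stirrer_tip in the frame of stand below -0.012 m and x of stirrer_tip in the frame of stand between -0.012 and 0.012 m and z of stirrer_tip in the frame of stand between 0.045 and 0.072 m and horizontal distance between pot and stand below 0.012 m and z of pot in the frame of stand between 0.046 and 0.054 m).
3. stirring clockwise: the stirrer's tip is down among the balls at the pot's near side (-x), the pot standing in its stand (x of stirrer_tip in the frame of stand below -0.012 m and y of stirrer_tip in the frame of stand between -0.012 and 0.012 m and z of stirrer_tip in the frame of stand between 0.045 and 0.072 m and horizontal distance between pot and stand below 0.012 m and z of pot in the frame of stand between 0.046 and 0.054 m).
4. stirring clockwise: the stirrer's tip is down among the balls at the pot's left-hand side (+y), the pot standing in its stand (y of stirrer_tip in the frame of stand above 0.012 m and x of stirrer_tip in the frame of stand between -0.012 and 0.012 m and z of stirrer_tip in the frame of stand between 0.045 and 0.072 m and horizontal distance between pot and stand below 0.012 m and z of pot in the frame of stand between 0.046 and 0.054 m).
5. stirring clockwise: the stirrer's tip is down among the balls at the pot's far side (the stand's +x) again, the pot standing in its stand (all of step 1).
6. the stirrer is lifted out of the pot, the pot still in its stand, and at least one ball of each opposite pair (so half of the eight) lies more than 10 mm from where it started (z of stirrer_tip in the frame of stand above 0.115 m and horizontal distance between pot and stand below 0.012 m and z of pot in the frame of stand between 0.046 and 0.054 m and distance of any of bead_0, bead_4 from where it was at the start of the episode above 0.01 m and distance of any of bead_1, bead_5 from where it was at the start of the episode above 0.01 m and distance of any of bead_2, bead_6 from where it was at the start of the episode above 0.01 m and distance of any of bead_3, bead_7 from where it was at the start of the episode above 0.01 m).
7. the stirrer hangs by its collar in the fork again, let go, the pot still in its stand (horizontal distance between stirrer and fork_seat below 0.01 m and z of stirrer in the frame of fork_seat between -0.004 and 0.004 m and angle between stirrer's own z axis and vertical below 0.15 rad and contact force between the fingers and stirrer below 0.1 N and horizontal distance between pot and stand below 0.012 m and z of pot in the frame of stand between 0.046 and 0.054 m), for 0.2 s.
8. the pot is lifted out of the stand's lugs (z of pot in the frame of stand above 0.062 m).
At the end, for the whole second after the job is handed in: the pot stands upright (within 0.06 rad) and at rest on the cork mat, its centre within 22 mm of the mat's; all eight balls are in it; the stirrer hangs by its collar on the fork, within 10 mm of the seat, 4 mm in height and 0.15 rad of upright, at rest (horizontal distance between pot and mat below 0.022 m and z of pot in the frame of mat between 0.002 and 0.01 m and angle between pot's own z axis and vertical below 0.06 rad and linear speed of pot below 0.02 m/s and horizontal distance between each of bead_0, bead_1, bead_2, bead_3, bead_4, bead_5, bead_6, bead_7 and pot below 0.048 m and horizontal distance between stirrer and fork_seat below 0.01 m and z of stirrer in the frame of fork_seat between -0.004 and 0.004 m and angle between stirrer's own z axis and vertical below 0.15 rad and linear speed of stirrer below 0.05 m/s); the robot touches nothing.
It fails at once if a ball left the pot (distance between any of bead_0, bead_1, bead_2, bead_3, bead_4, bead_5, bead_6, bead_7 and pot above 0.09 m).
It fails at once if the pot was tipped by more than 0.4 rad (angle between pot's own z axis and vertical above 0.4 rad).
It fails at once if the wash bottle was knocked or shifted by more than 30 mm, or tipped (distance of wash_bottle from where it was at the start of the episode above 0.03 m or angle between wash_bottle's own z axis and vertical above 0.3 rad).
It fails at once if the bottle was knocked or shifted by more than 30 mm, or tipped (distance of bottle from where it was at the start of the episode above 0.03 m or angle between bottle's own z axis and vertical above 0.3 rad).
It fails at once if the flask was knocked or shifted by more than 30 mm, or tipped (distance of flask from where it was at the start of the episode above 0.03 m or angle between flask's own z axis and vertical above 0.3 rad).
It also fails if it takes over 72 s, if anything falls off the work surface, if the arm or the gripper's body presses on something with over 40 N, if the wrist force passes 120 N, or if a joint passes its speed limit or range.

## Robot

A 7-joint arm with a two-finger parallel gripper is mounted at the origin on a cart in front of the work surface, level with it; the furniture and walls round the work are solid. World frame = base frame: x ahead of the robot, y to its left, z up, the work surface at z = 0. Lengths are in m, angles in rad, forces in N, time in s.
With the tool pointing down it reaches from about 0.425 to 0.95 m from the base axis. Payload 4.7 kg.
Tool frame: the origin (TCP) lies at the very end of the fingers, on their centre line; the grasp point (between the pads) lies 19 mm behind it; z points along the fingers, y is the line along which they close (so a half turn about z gives the same grasp; the last joint's range is limited). The gripper opens to 85 mm and grips with 20 to 120 N. Pads are 22 mm wide; open, the fingers measure 114 mm over their backs; the gripper's body (76 mm by 85 mm) begins 54 mm behind the grasp point. The pads swing forward as they close: fully open they stand 13 mm farther back than shut.
Start: joints at [-1.246, 0.469, -0.049, 1.532, 0.024, 1.141, -0.082], TCP at [0.234, 0.633, 0.231] pointing down, gripper open.
Joint ranges: [-2.59, 2.59], [-0.33, 1.99], [-1.39, 1.29], [0.1, 2.45], [-1.04, 4.18], [0.21, 1.99], [-2.66, 2.66]. Speed limits (rad/s): [2.57, 2.57, 3.14, 3.14, 3.14, 3.14, 3.14].

## Interface

Orientations are given as a unit quaternion [w, x, y, z].
In Python, from cell import bot gives the robot as it stands.
- The arm moves only by the tool step_arm, never from a script. Its argument "deltas" is a list of rows, each a list of 3 entries, a list of its own where there are three numbers: the opening, from 0 (shut) to 1 (fully open), then the shift along the tool's x, y, z normalised to -1 to 1, where 1 is 0.05 m, then the turn, a rotation vector about the tool's x, y, z normalised to -1 to 1, where 1 is 180 degrees. A call has exactly 8 rows; each row shifts and turns the commanded pose from where the row before left it, along the tool's axes as they then stand; what a row does not reach is not made up. A row lasts 1/10 s, in which the tool goes at most 50 mm and 8.59 degrees, less where a joint would pass 70% of its speed; a pose out of reach is approached as far as the arm can. A call with a number of a shift or a turn outside -1 to 1 is refused whole. A call with a gripper value outside its range is refused whole. The fingers move at their own pace and stop on an object; "squeeze" is the grip in N (left out, the last holds). Time passes only in rows, so rows that do not move let the fingers close, or fill a call up. It gives the time, the measured TCP pose, the force, the opening and the grip force at its end, in the units of the state.
- bot.state(): the state, without advancing time (a new reading comes with each control period).
- bot.grab_frame(name): name is "scene" or "top" or "wrist"; returns the picture (384x512x3 uint8, red, green, blue); there is no depth.
- bot.camera_info(name): a dict with "camera_matrix" (3x3 intrinsics, pixels), "k1" (the pictures are not rectified: a ray, as slopes to the right and down, at radius r is drawn at 1 + k1 r^2 times it, then the intrinsics apply), "world_to_cam" (4x4, takes a point from world to camera coordinates); the wrist camera has in their place "hand_eye" (4x4, takes a point from camera to tool coordinates, whose origin is the TCP and whose axes are the flange's). Camera axes: x right, y up, looking along -z (the intrinsics and any distortion apply to the point x, -y, -z); pixel columns grow to the right and rows downward; lengths in m; the calibration is good to about 2 mm. A picture is of the moment at which its call begins: read the wrist's pose just before it. camera_info takes no time and is no camera call.
- bot.hand_in(): hands the job in; it is judged then, once.
The state is a dict: "time": time; "joints": joint angles; "joint_vel": joint speeds; "tau": joint torques, N m; "eef_pos": TCP position; "ee_rot": TCP orientation; "ft_force": force on the tool from outside, world axes, zero at the start; "moment": the same for the moment, N m; "gripper_width": finger opening in m; "finger_force": force on a finger pad.
Only numpy, scipy, OpenCV 4.12 (cv2) and the standard library are available. Lean on these libraries where they do the work, as an engineer would, in place of code of your own. Each camera call takes 0.05 s, during which the arm holds its last target. There are 200 camera calls.

## Working session

There is one attempt and no reset: what is moved stays moved. The work goes in short steps, Python scripts to look and compute and a tool call to move; the robot and the scene stay as the last step left them, time stands still between calls to the robot, and variables do not carry over. Pictures are saved under pics/ and viewed, at most 11 in all, crops included, and the job is handed in when it is done.

Besides the shell and the picture viewer there is one more tool, called after ">>>" by a JSON object that holds its "name" and its "arguments", one argument or row to a line. step_arm: Moves the arm, as the interface text tells. Scaled input: -1 to 1 covers 0.05 m each way for a shift and 180 degrees each way for a turn. Its arguments: {"type":"object","properties":{"deltas":{"type":"array"},"squeeze":{"type":"number"}},"required":["deltas"]}

```bash
mkdir -p pics; ls; python3 - <<'E'
from cell import bot
import cv2,numpy as np
s=bot.state();print(s['eef_pos'],s['ee_rot'],s['time'])
for n in('scene','top','wrist'):
    f=bot.grab_frame(n);cv2.imwrite(f'pics/{n}0.png',f[:,:,::-1]);i=bot.camera_info(n)
    print(n,{k:np.round(v,4).tolist() for k,v in i.items()})
a=[cv2.imread(f'pics/{n}0.png') for n in('scene','top')]
E
```

```text
pics
[0.23365485 0.63264232 0.23023219] [-1.33818747e-04  1.75978603e-01  9.84393484e-01 -9.91171261e-04] 0.0
scene {'camera_matrix': [[362.8997, 0.0, 254.9673], [0.0, 362.8997, 188.3709], [0.0, 0.0, 1.0]], 'k1': -0.0699, 'world_to_cam': [[0.761, -0.6487, 0.0023, -0.4299], [0.4333, 0.5109, 0.7424, -0.3128], [-0.4828, -0.564, 0.6699, -0.8273], [0.0, 0.0, 0.0, 1.0]]}
top {'camera_matrix': [[413.2194, 0.0, 263.2774], [0.0, 413.2194, 190.2306], [0.0, 0.0, 1.0]], 'k1': -0.0451, 'world_to_cam': [[-0.0355, -0.9994, 0.0024, -0.031], [0.9735, -0.034, 0.2263, -0.5368], [-0.2261, 0.0103, 0.9741, -1.068], [0.0, 0.0, 0.0, 1.0]]}
wrist {'camera_matrix': [[306.9261, 0.0, 260.6459], [0.0, 306.9261, 187.8173], [0.0, 0.0, 1.0]], 'k1': -0.0819, 'hand_eye': [[-0.0005, 0.9463, 0.3234, 0.0829], [1.0, 0.0002, 0.0012, -0.0003], [0.001, 0.3234, -0.9463, -0.1419], [0.0, 0.0, 0.0, 1.0]]}
```

View pics/scene0.png

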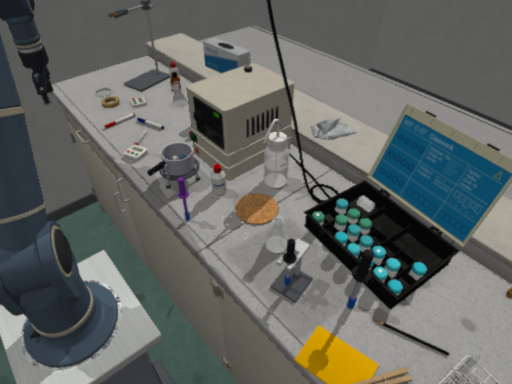

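View pics/top0.png

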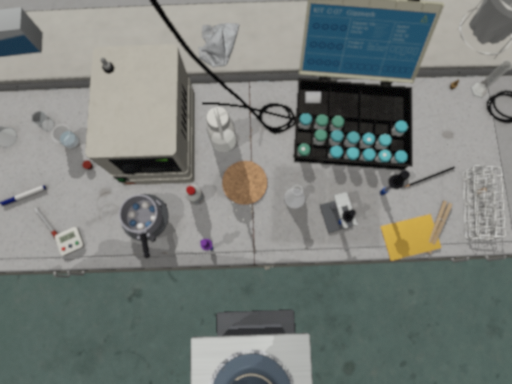

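The scene view shows the pot at (178,160) with its handle to the lower left. The black stirrer candidates are at (290,250), hung in an aluminium fork, and at (362,268), free-standing and apparently larger. The purple one at (184,197) is ruled out by colour. The mat is at (257,208). In the top view the pot is at (143,217), the mat at (245,183) and the fork stirrer at (348,215). I'll confirm with an enlarged crop.

```bash
cat > h.py <<'E'
from cell import bot
import cv2,numpy as np
from scipy.spatial.transform import Rotation as R
def info(n,st=None):
    i=bot.camera_info(n);K=np.array(i['camera_matrix'])
    if n=='wrist':
        T=np.eye(4);q=np.array(st['ee_rot']);T[:3,:3]=R.from_quat(q[[1,2,3,0]]).as_matrix();T[:3,3]=st['eef_pos']
        c2w=T@np.array(i['hand_eye'])
    else: c2w=np.linalg.inv(np.array(i['world_to_cam']))
    return K,i['k1'],c2w
def ray(n,px,st=None):
    K,k,c=info(n,st);d=(np.array(px,float)-K[:2,2])/[K[0,0],K[1,1]]
    u=d.copy()
    for _ in range(20):u=d/(1+k*(u@u))
    v=c[:3,:3]@np.array([u[0],-u[1],-1]);return c[:3,3],v/np.linalg.norm(v)
def onz(n,px,z,st=None):
    o,v=ray(n,px,st);return o+v*(z-o[2])/v[2]
def proj(n,p,st=None):
    K,k,c=info(n,st);q=np.linalg.inv(c)@np.append(p,1);u=np.array([q[0],-q[1]])/-q[2]
    return K[:2,2]+u*(1+k*(u@u))*[K[0,0],K[1,1]]
def tri(a,b):
    (o1,v1),(o2,v2)=a,b;t=np.linalg.lstsq(np.c_[v1,-v2],o2-o1,rcond=None)[0]
    return (o1+t[0]*v1+o2+t[1]*v2)/2,np.linalg.norm(o1+t[0]*v1-o2-t[1]*v2)
def save(n,name,box=None,s=1):
    st=bot.state();f=bot.grab_frame(n);cv2.imwrite(f'pics/{name}_raw.png',f[:,:,::-1])
    g=f[:,:,::-1]
    if box:g=g[box[1]:box[3],box[0]:box[2]]
    cv2.imwrite(f'pics/{name}.png',cv2.resize(g,None,fx=s,fy=s,interpolation=cv2.INTER_CUBIC));return st,f
E
python3 - <<'E'
import cv2,numpy as np
s=cv2.imread('pics/scene0.png');t=cv2.imread('pics/top0.png')
r=lambda g,k:cv2.resize(g,None,fx=k,fy=k,interpolation=cv2.INTER_CUBIC)
a=r(s[225:315,250:380],6.15)[:,:800]   # 800x553
A=r(s[225:315,255:388],3.0);B=r(t[155:245,275:420],2.75);C=r(s[135:225,140:240],3.5);D=r(t[165:260,105:245],3.0)
out=np.zeros((600,800,3),np.uint8)
for im,y,x in((A,0,0),(B,0,400),(C,280,0),(D,280,380)):
    h=min(im.shape[0],600-y);w=min(im.shape[1],800-x);out[y:y+h,x:x+w]=im[:h,:w]
cv2.imwrite('pics/c1.png',out)
E
```

```text
(no output)
```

View pics/c1.png

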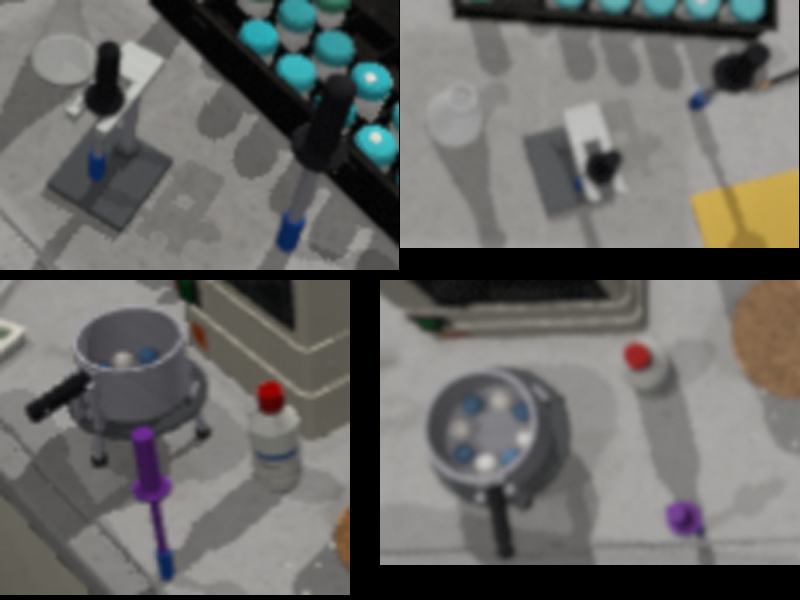

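```bash
python3 - <<'E'
from h import *
P=lambda *a:print(a[0],*[np.round(x,4) for x in a[1:]])
S=lambda x,y:(255+x/3,225+y/3)
T=lambda x,y:(275+(x-400)/2.75,155+y/2.75)
P('griptop z190',onz('scene',S(109,47),.19),onz('top',T(611,160),.19))
P('collar',onz('scene',S(104,97),.135),onz('top',T(600,168),.135))
P('tip',onz('scene',S(96,178),.03))
P('fork back', onz('top',T(583,107),.13),'tines',onz('top',T(624,190),.13),onz('top',T(602,196),.13))
t=cv2.imread('pics/top0.png');s=cv2.imread('pics/scene0.png')
for n,im,bx in(('top',t,(215,155,275,210)),('scene',s,(230,185,285,230))):
    h=cv2.cvtColor(im,cv2.COLOR_BGR2HSV);m=((h[...,0]>5)&(h[...,0]<20)&(h[...,1]>90)).astype(np.uint8)
    q=np.zeros_like(m);q[bx[1]:bx[3],bx[0]:bx[2]]=m[bx[1]:bx[3],bx[0]:bx[2]]
    c=max(cv2.findContours(q,0,1)[0],key=cv2.contourArea);e=cv2.fitEllipse(c);P('mat '+n,onz(n,e[0],.006),np.array(e[0]))
D=lambda x,y:(105+(x-380)/3,165+(y-280)/3)
rim=np.array([D(482,372),D(428,425),D(535,425),D(485,482),D(447,385),D(447,468),D(522,388),D(522,465)])
w=np.array([onz('top',p,.11) for p in rim]);A=np.c_[2*w[:,:2],np.ones(len(w))];x=np.linalg.lstsq(A,(w[:,:2]**2).sum(1),rcond=None)[0]
P('pot',x[:2],np.sqrt(x[2]+x[0]**2+x[1]**2));P('handle end',onz('top',D(505,556),.104));P('h root',onz('top',D(495,490),.104))
P('bottle',onz('top',D(637,356),.1));P('flask',onz('top',T(460,97),.1));P('wash',onz('top',(220,135),.1))
P('purple',onz('top',D(684,518),.15)); print(bot.state()['time'])
E
```

```text
griptop z190 [ 0.4452 -0.2588  0.19  ] [ 0.4419 -0.2578  0.19  ]
collar [ 0.4438 -0.2604  0.135 ] [ 0.444  -0.2595  0.135 ]
tip [ 0.4434 -0.262   0.03  ]Traceback (most recent call last):
  File "<stdin>", line 8, in <module>
  File "<stdin>", line 2, in <lambda>
    return _wrapfunc(a, 'round', decimals=decimals, out=out)
    return _wrapit(obj, method, *args, **kwds)
    result = getattr(arr, method)(*args, **kwds)
numpy._core._exceptions._UFuncNoLoopError: ufunc 'multiply' did not contain a loop with signature matching types (dtype('<U5'), dtype('float64')) -> None
```

```bash
cat > m.py <<'E'
from h import *
P=lambda *a:print(*[x if isinstance(x,str) else np.round(x,4) for x in a])
T=lambda x,y:(275+(x-400)/2.75,155+y/2.75)
P('fork back', onz('top',T(583,107),.13),'tines',onz('top',T(624,190),.13),onz('top',T(602,196),.13))
t=cv2.imread('pics/top0.png');s=cv2.imread('pics/scene0.png')
for n,im,bx in(('top',t,(215,155,275,210)),('scene',s,(230,185,285,230))):
    h=cv2.cvtColor(im,cv2.COLOR_BGR2HSV);m=((h[...,0]>5)&(h[...,0]<20)&(h[...,1]>90)).astype(np.uint8)
    q=np.zeros_like(m);q[bx[1]:bx[3],bx[0]:bx[2]]=m[bx[1]:bx[3],bx[0]:bx[2]]
    c=max(cv2.findContours(q,0,1)[0],key=cv2.contourArea);e=cv2.fitEllipse(c);P('mat '+n,onz(n,e[0],.006),np.array(e[0]))
D=lambda x,y:(105+(x-380)/3,165+(y-280)/3)
rim=np.array([D(482,372),D(428,425),D(535,425),D(485,482),D(447,385),D(447,468),D(522,388),D(522,465)])
w=np.array([onz('top',p,.11) for p in rim]);A=np.c_[2*w[:,:2],np.ones(len(w))];x=np.linalg.lstsq(A,(w[:,:2]**2).sum(1),rcond=None)[0]
P('pot',x[:2],np.sqrt(x[2]+x[0]**2+x[1]**2));P('handle end',onz('top',D(505,556),.104));P('h root',onz('top',D(495,490),.104))
P('bottle',onz('top',D(637,356),.1));P('flask',onz('top',T(460,97),.1));P('wash',onz('top',(220,135),.1))
P('purple',onz('top',D(684,518),.15)); P(bot.state()['time'])
E
python3 m.py
```

```text
fork back [ 0.5028 -0.2493  0.13  ] tines [ 0.4236 -0.281   0.13  ] [ 0.4188 -0.2603  0.13  ]
mat top [0.5737 0.0037 0.006 ] [244.2242 182.2911]
mat scene [0.5719 0.0007 0.006 ] [256.5636 208.2214]
pot [0.4729 0.2743] 0.0477
handle end [0.3617 0.2532 0.104 ]
h root [0.4181 0.2632 0.104 ]
bottle [0.5329 0.1422 0.1   ]
flask [ 0.5233 -0.1379  0.1   ]
wash [0.685 0.063 0.1  ]
purple [0.3841 0.0949 0.15  ]
0.15
```

>>> {"name": "step_arm", "arguments": {
  "deltas": [
    [1, [0, 0, -0.3], [0, 0, -0.0376]],
    [1, [0, 0, -0.3], [0, 0, -0.0376]],
    [1, [0, 0, -0.3], [0, 0, -0.0376]],
    [1, [-0.4, -0.7, 0], [0, 0, 0]],
    [1, [-0.4, -0.7, 0], [0, 0, 0]],
    [1, [-0.4, -0.7, 0], [0, 0, 0]],
    [1, [-0.4, -0.7, 0], [0, 0, 0]],
    [1, [-0.4, -0.7, 0], [0, 0, 0]]
  ],
  "squeeze": 70
}}

```text
time: 0.95
eef_pos: [0.3345, 0.4566, 0.2761]
ee_rot: [-0.0, -0.0, 1.0, -0.0]
ft_force: [0.3, 1.0, 0.1]
gripper_width: 0.0856
finger_force: 0.0
```

>>> {"name": "step_arm", "arguments": {
  "deltas": [
    [1, [-0.47, -0.73, 0], [0, 0, 0]],
    [1, [-0.47, -0.73, 0], [0, 0, 0]],
    [1, [-0.47, -0.73, 0], [0, 0, 0]],
    [1, [-0.47, -0.73, 0], [0, 0, 0]],
    [1, [-0.47, -0.73, 0], [0, 0, 0]],
    [1, [0, 0, 0], [0, 0, 0]],
    [1, [0, 0, 0], [0, 0, 0]],
    [1, [0, 0, 0], [0, 0, 0]]
  ]
}}

```text
time: 1.75
eef_pos: [0.4507, 0.277, 0.2761]
ee_rot: [-0.0, -0.001, 1.0, 0.0]
ft_force: [-0.6, 0.9, -0.8]
gripper_width: 0.0857
finger_force: 0.0
```

```bash
python3 - <<'E'
from h import *
st,f=save('wrist','w1',(100,40,420,280),2.5)
import json;json.dump({k:list(map(float,st[k])) for k in('eef_pos','ee_rot')},open('w1.json','w'))
print(st['eef_pos'],[proj('wrist',p,st).round(1) for p in([.473,.274,.11],[.383,.257,.104])])
E
```

```text
[0.4507251  0.2769643  0.27613556] [array([258.5, 188.1]), array([241.4, 100.2])]
```

View pics/w1.png

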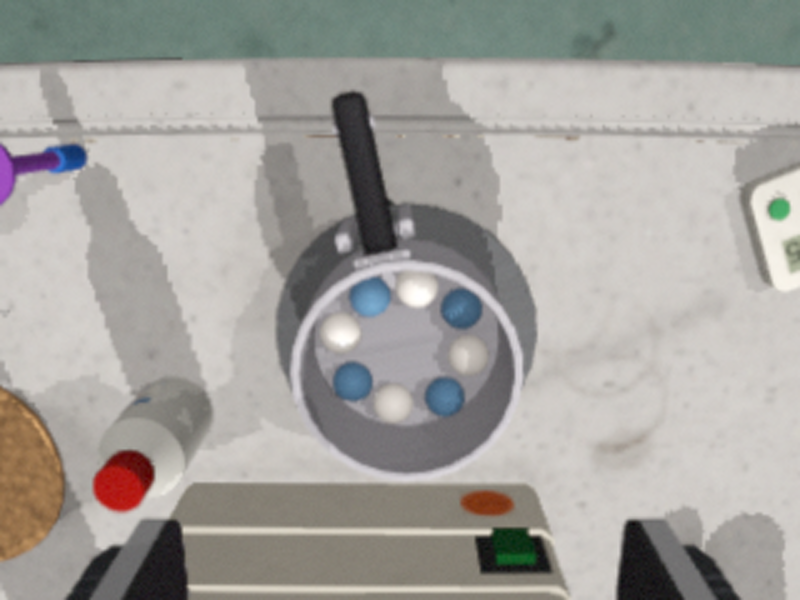

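The wrist view shows the pot from above: rim centre near crop (407,371), handle from (350,98) to (378,250), and eight balls in a ring. The posts are at (344,242) and (406,228), and the red-cap bottle is at (124,480).

```bash
python3 - <<'E'
from h import *
import json;st=json.load(open('w1.json'))
c=lambda x,y:(100+x/2.5,40+y/2.5)
rim=[(407,262),(407,480),(291,371),(523,371),(325,290),(489,290),(325,454),(489,454)]
w=np.array([onz('wrist',c(*p),.11,st) for p in rim]);A=np.c_[2*w[:,:2],np.ones(len(w))];x=np.linalg.lstsq(A,(w[:,:2]**2).sum(1),rcond=None)[0]
print('pot',x[:2],np.sqrt(x[2]+x[0]**2+x[1]**2))
im=cv2.imread('pics/w1_raw.png');g=im.max(2)
m=(g<60).astype(np.uint8);q=np.zeros_like(m);q[70:138,228:265]=m[70:138,228:265]
k=max(cv2.findContours(q,0,1)[0],key=cv2.contourArea);print(cv2.boundingRect(k))
e=[onz('wrist',c(*p),z,st)[:2] for p,z in(((349,95),.1),((378,250),.104),((344,242),.1),((406,228),.1))];print(np.round(e,4))
d=e[1]-e[0];print('handle yaw',np.degrees(np.arctan2(d[1],d[0])));
p=(e[2]+e[3])/2;d=x[:2]-p;print('posts yaw',np.degrees(np.arctan2(d[1],d[0])),np.hypot(*d))
v=cv2.fitLine(k,2,0,.01,.01).ravel();a=onz('wrist',v[2:],.104,st);b=onz('wrist',v[2:]+v[:2]*20,.104,st);d=(b-a);d*=np.sign(d[0]);print('line yaw',np.degrees(np.arctan2(d[1],d[0])),a)
for n,cp in(('ball',[(370,296),(416,288),(461,308),(468,355),(445,397),(393,404),(353,380),(341,332)]),):
    b=np.array([onz('wrist',c(*p),.064,st)[:2] for p in cp]);print(b.mean(0).round(4),np.hypot(*(b-b.mean(0)).T).round(3))
print('mat?',)
E
```

```text
pot [0.4760368  0.27860974] 0.05006344630831328
(233, 77, 26, 61)
[[0.3618 0.2553]
 [0.4228 0.2665]
 [0.4201 0.2523]
 [0.4143 0.278 ]]
handle yaw 10.357188033036227
posts yaw 12.911636694283688 0.06034625431268007
line yaw 12.587144036063435 [0.39088732 0.26075833 0.104     ]
[0.4762 0.2783] [0.03  0.029 0.032 0.03  0.033 0.031 0.031 0.032]
mat?
```

>>> {"name": "step_arm", "arguments": {
  "deltas": [
    [1, [0.05, -0.97, 0], [0, 0, 0]],
    [1, [0.05, -0.97, 0], [0, 0, 0]],
    [1, [0.05, -0.97, 0], [0, 0, 0]],
    [1, [0.05, -0.97, 0], [0, 0, 0]],
    [1, [0.05, -0.97, 0], [0, 0, 0]],
    [1, [0.05, -0.97, 0], [0, 0, 0]],
    [1, [0.05, -0.97, 0], [0, 0, 0]],
    [1, [0.05, -0.97, 0], [0, 0, 0]]
  ]
}}

```text
time: 2.6
eef_pos: [0.4317, -0.1126, 0.2766]
ee_rot: [0.001, -0.002, 1.0, 0.0]
ft_force: [1.3, -0.4, -0.0]
gripper_width: 0.086
finger_force: 0.0
```

>>> {"name": "step_arm", "arguments": {
  "deltas": [
    [1, [0.05, -0.97, 0], [0, 0, 0]],
    [1, [0.05, -0.97, 0], [0, 0, 0]],
    [1, [0.05, -0.97, 0], [0, 0, 0]],
    [1, [0, 0, 0], [0, 0, 0]],
    [1, [0, 0, 0], [0, 0, 0]],
    [1, [0, 0, 0], [0, 0, 0]],
    [1, [0, 0, 0], [0, 0, 0]],
    [1, [0, 0, 0], [0, 0, 0]]
  ]
}}

```text
time: 3.4
eef_pos: [0.4249, -0.2562, 0.2763]
ee_rot: [0.0, -0.002, 1.0, 0.0]
ft_force: [0.3, -0.3, 0.0]
gripper_width: 0.0855
finger_force: 0.0
```

```bash
python3 - <<'E'
from h import *
st,f=save('wrist','w2',(140,60,400,260),3)
import json;json.dump({k:list(map(float,st[k])) for k in('eef_pos','ee_rot')},open('w2.json','w'))
print(st['time'],st['eef_pos'],[proj('wrist',p,st).round(1) for p in([.444,-.26,.19],[.444,-.26,.13])])
E
```

```text
3.4 [ 0.42486691 -0.25615673  0.27626985] [array([256.6, 216.2]), array([257.4, 191.4])]
```

View pics/w2.png

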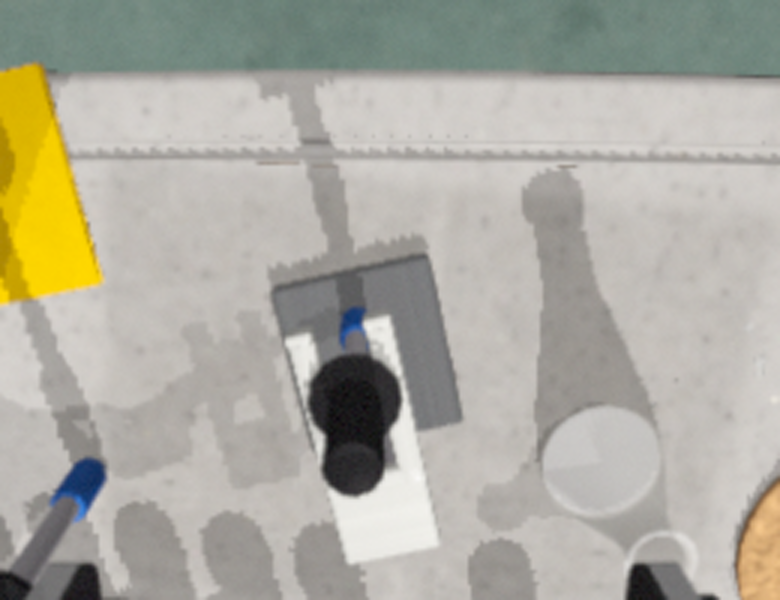

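The fork stirrer's grip top is at crop (352,468), its collar at (355,402) and its tip at (351,318). The tine ends are at about (288,338) and (388,316), the back edge runs from (347,562) to (438,545), and the flask is at (600,460).

```bash
python3 - <<'E'
from h import *
import json;st=json.load(open('w2.json'))
c=lambda x,y:(140+x/3,60+y/3)
o=lambda x,y,z:onz('wrist',c(x,y),z,st)
print('top',o(352,468,.19),'collar top',o(355,400,.135),'tip',o(351,316,.033))
a=(o(288,338,.131)+o(388,316,.131))/2;b=(o(347,562,.13)+o(438,545,.13))/2;d=b-a;print(a,b,np.hypot(*d[:2]),np.degrees(np.arctan2(d[1],d[0])))
u=d/np.linalg.norm(d);print('seat from front end',a+.026*u,'fork u',u)
for p,q in(((288,338),(347,562)),((388,316),(438,545))):
  e=o(*q,.13)-o(*p,.13);print(np.degrees(np.arctan2(e[1],e[0])))
E
```

```text
top [ 0.44385426 -0.25943387  0.19      ] collar top [ 0.44418648 -0.25903971  0.135     ] tip [ 0.44256146 -0.26154428  0.033     ]
[ 0.42060292 -0.26464457  0.131     ] [ 0.50377325 -0.24582158  0.13      ] 0.08527371869359883 12.752269476913348
seat from front end [ 0.44595985 -0.25890582  0.13069512] fork u [ 0.97526652  0.22072089 -0.01172614]
12.960473151280501
12.661839243925106
```

>>> {"name": "step_arm", "arguments": {
  "deltas": [
    [1, [-0.38, -0.07, 0], [0, 0, 0]],
    [1, [0, 0, 0.53], [0, 0, 0]],
    [1, [0, 0, 0.53], [0, 0, 0]],
    [1, [0, 0, 0.53], [0, 0, 0]],
    [1, [0, 0, 0.53], [0, 0, 0]],
    [1, [0, 0, 0.53], [0, 0, 0]],
    [1, [0, 0, 0], [0, 0, 0]],
    [1, [0, 0, 0], [0, 0, 0]]
  ]
}}

```text
time: 4.25
eef_pos: [0.4436, -0.261, 0.1441]
ee_rot: [-0.0, -0.001, 1.0, 0.0]
ft_force: [0.1, -0.4, -0.2]
gripper_width: 0.0855
finger_force: 0.0
```

>>> {"name": "step_arm", "arguments": {
  "deltas": [
    [0, [0, 0, 0], [0, 0, 0]],
    [0, [0, 0, 0], [0, 0, 0]],
    [0, [0, 0, 0], [0, 0, 0]],
    [0, [0, 0, 0], [0, 0, 0]],
    [0, [0, 0, 0], [0, 0, 0]],
    [0, [0, 0, 0], [0, 0, 0]],
    [0, [0, 0, 0], [0, 0, 0]],
    [0, [0, 0, 0], [0, 0, 0]]
  ],
  "squeeze": 70
}}

```text
time: 5.05
eef_pos: [0.4436, -0.2612, 0.1443]
ee_rot: [0.0, -0.0, 1.0, 0.0]
ft_force: [-0.8, 0.4, 5.3]
gripper_width: 0.0163
finger_force: 68.1
```

>>> {"name": "step_arm", "arguments": {
  "deltas": [
    [0, [0, 0, -0.1], [0, 0, 0]],
    [0, [0, 0, -0.1], [0, 0, 0]],
    [0, [0, 0, -0.1], [0, 0, 0]],
    [0, [0.38, -0.086, 0], [0, 0, 0]],
    [0, [0.38, -0.086, 0], [0, 0, 0]],
    [0, [0.38, -0.086, 0], [0, 0, 0]],
    [0, [0, 0, 0], [0, 0, 0]],
    [0, [0, 0, 0], [0, 0, 0]]
  ]
}}

```text
time: 5.85
eef_pos: [0.386, -0.2743, 0.159]
ee_rot: [0.0, 0.0, 1.0, 0.0]
ft_force: [0.7, -0.2, -1.5]
gripper_width: 0.0164
finger_force: 68.2
```

>>> {"name": "step_arm", "arguments": {
  "deltas": [
    [0, [0, 0, -0.6], [0, 0, 0]],
    [0, [0, 0, -0.6], [0, 0, 0]],
    [0, [0, 0, -0.6], [0, 0, 0]],
    [0, [0, 0, -0.6], [0, 0, 0]],
    [0, [-0.3, 0.9, 0], [0, 0, 0]],
    [0, [-0.3, 0.9, 0], [0, 0, 0]],
    [0, [-0.3, 0.9, 0], [0, 0, 0]],
    [0, [-0.3, 0.9, 0], [0, 0, 0]]
  ]
}}

```text
time: 6.65
eef_pos: [0.4472, -0.0917, 0.2792]
ee_rot: [0.001, -0.001, 1.0, 0.0]
ft_force: [1.0, -0.7, -0.3]
gripper_width: 0.0164
finger_force: 68.4
```

>>> {"name": "step_arm", "arguments": {
  "deltas": [
    [0, [-0.08, 0.93, 0], [0, 0, 0]],
    [0, [-0.08, 0.93, 0], [0, 0, 0]],
    [0, [-0.08, 0.93, 0], [0, 0, 0]],
    [0, [-0.08, 0.93, 0], [0, 0, 0]],
    [0, [-0.08, 0.93, 0], [0, 0, 0]],
    [0, [-0.08, 0.93, 0], [0, 0, 0]],
    [0, [-0.08, 0.93, 0], [0, 0, 0]],
    [0, [-0.08, 0.93, 0], [0, 0, 0]]
  ]
}}

```text
time: 7.45
eef_pos: [0.478, 0.2808, 0.2788]
ee_rot: [0.0, -0.001, 1.0, 0.0]
ft_force: [1.7, -0.8, -0.2]
gripper_width: 0.0163
finger_force: 68.4
```

>>> {"name": "step_arm", "arguments": {
  "deltas": [
    [0, [0, 0, 0], [0, 0, 0]],
    [0, [0, 0, 0], [0, 0, 0]],
    [0, [0, 0, 0], [0, 0, 0]],
    [0, [0, 0, 0], [0, 0, 0]],
    [0, [0, 0, 0], [0, 0, 0]],
    [0, [0, 0, 0], [0, 0, 0]],
    [0, [0, 0, 0], [0, 0, 0]],
    [0, [0, 0, 0], [0, 0, 0]]
  ]
}}

```text
time: 8.25
eef_pos: [0.4781, 0.2778, 0.2789]
ee_rot: [0.0, -0.0, 1.0, 0.0]
ft_force: [1.1, 0.5, -0.8]
gripper_width: 0.0167
finger_force: 68.4
```

```bash
python3 - <<'E'
from h import *
st,f=save('scene','s1',(130,80,290,200),3)
st2,f2=save('top','t1',(100,150,220,270),3)
t=np.array(st['eef_pos']);print(st['time'],t,[ (n,k,proj(n,t+[0,0,d]).round(1)) for n in('scene','top') for k,d in(('tip',-.113),('org',-.013))])
a=cv2.imread('pics/s1.png');b=cv2.imread('pics/t1.png');b=cv2.resize(b,(320,320));o=np.zeros((360,800,3),np.uint8);o[:360,:480]=a;o[:320,480:]=b;cv2.imwrite('pics/st1.png',o)
E
```

```text
8.25 [0.47807453 0.2777656  0.27890631] [('scene', 'tip', array([174.5, 136.2])), ('scene', 'org', array([169.6, 107.2])), ('top', 'tip', array([131.1, 207.8])), ('top', 'org', array([117.3, 199.5]))]
```

View pics/st1.png

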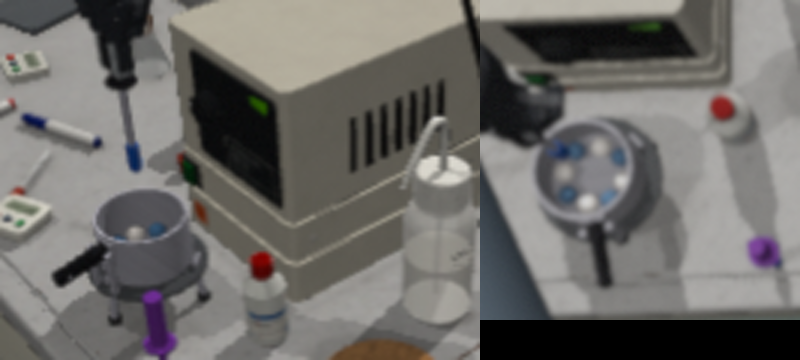

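The stirrer hangs upright from the gripper. Its tip is at scene (175,137), about where it was predicted. I'll lower it into the free middle and work out the circle increments.

>>> {"name": "step_arm", "arguments": {
  "deltas": [
    [0, [0.04, 0.014, 0], [0, 0, 0]],
    [0, [0, 0, 0.41], [0, 0, 0]],
    [0, [0, 0, 0.41], [0, 0, 0]],
    [0, [0, 0, 0.41], [0, 0, 0]],
    [0, [0, 0, 0.41], [0, 0, 0]],
    [0, [0, 0, 0.41], [0, 0, 0]],
    [0, [0, 0, 0], [0, 0, 0]],
    [0, [0, 0, 0], [0, 0, 0]]
  ]
}}

```text
time: 9.15
eef_pos: [0.4761, 0.2789, 0.1766]
ee_rot: [-0.0, -0.0, 1.0, 0.0]
ft_force: [-0.5, -0.1, -0.2]
gripper_width: 0.0163
finger_force: 68.4
```

```bash
python3 - <<'E'
from h import *
print(bot.state()['eef_pos'],bot.state()['ft_force'])
r=[0,8,14,19,22]+[23]*36;f=[0,102,79.5,57,34.5]+[12-22.5*i for i in range(36)]
p=np.array([[a*np.cos(np.radians(b)),a*np.sin(np.radians(b))] for a,b in zip(r,f)])
d=np.diff(p,axis=0)*[-1,1]/50
for i,x in enumerate(d[:22]):print(i,x.round(2).tolist(),end='; ')
E
```

```text
[0.47611602 0.2788553  0.1765749 ] [-0.50656036 -0.09615978 -0.15971061]
0 [0.03, 0.16]; 1 [-0.08, 0.12]; 2 [-0.16, 0.04]; 3 [-0.16, -0.07]; 4 [-0.09, -0.15]; 5 [-0.0, -0.18]; 6 [0.07, -0.17]; 7 [0.13, -0.13]; 8 [0.16, -0.07]; 9 [0.18, -0.0]; 10 [0.17, 0.07]; 11 [0.13, 0.13]; 12 [0.07, 0.16]; 13 [0.0, 0.18]; 14 [-0.07, 0.17]; 15 [-0.13, 0.13]; 16 [-0.16, 0.07]; 17 [-0.18, 0.0]; 18 [-0.17, -0.07]; 19 [-0.13, -0.13]; 20 [-0.07, -0.16]; 21 [-0.0, -0.18];
```

>>> {"name": "step_arm", "arguments": {
  "deltas": [
    [0, [0.03, 0.16, 0], [0, 0, 0]],
    [0, [-0.08, 0.12, 0], [0, 0, 0]],
    [0, [-0.16, 0.04, 0], [0, 0, 0]],
    [0, [-0.16, -0.07, 0], [0, 0, 0]],
    [0, [-0.09, -0.15, 0], [0, 0, 0]],
    [0, [0, -0.18, 0], [0, 0, 0]],
    [0, [0.07, -0.17, 0], [0, 0, 0]],
    [0, [0.13, -0.13, 0], [0, 0, 0]]
  ]
}}

```text
time: 9.95
eef_pos: [0.4895, 0.2598, 0.1766]
ee_rot: [0.001, 0.0, 1.0, 0.002]
ft_force: [0.6, 5.4, -0.2]
gripper_width: 0.0165
finger_force: 69.0
```

>>> {"name": "step_arm", "arguments": {
  "deltas": [
    [0, [0.16, -0.07, 0], [0, 0, 0]],
    [0, [0.18, 0, 0], [0, 0, 0]],
    [0, [0.17, 0.07, 0], [0, 0, 0]],
    [0, [0.13, 0.13, 0], [0, 0, 0]],
    [0, [0.07, 0.16, 0], [0, 0, 0]],
    [0, [0, 0.18, 0], [0, 0, 0]],
    [0, [-0.07, 0.17, 0], [0, 0, 0]],
    [0, [-0.13, 0.13, 0], [0, 0, 0]]
  ]
}}

```text
time: 10.75
eef_pos: [0.4632, 0.2983, 0.1758]
ee_rot: [-0.001, -0.001, 1.0, -0.001]
ft_force: [0.6, -2.6, -0.7]
gripper_width: 0.0165
finger_force: 68.5
```

```bash
python3 - <<'E'
from h import *
s=bot.state();print(s['eef_pos'],s['ft_force'],s['gripper_width'])
save('scene','s2',(130,80,290,200),3);save('top','t2',(100,150,220,270),3)
a=cv2.imread('pics/s2.png');b=cv2.imread('pics/t2.png');b=cv2.resize(b,(320,320));o=np.zeros((360,800,3),np.uint8);o[:360,:480]=a;o[:320,480:]=b;cv2.imwrite('pics/st2.png',o)
E
```

```text
[0.46317668 0.29825805 0.17581988] [ 0.61425023 -2.5819133  -0.71947721] 0.016532619905868122
```

View pics/st2.png

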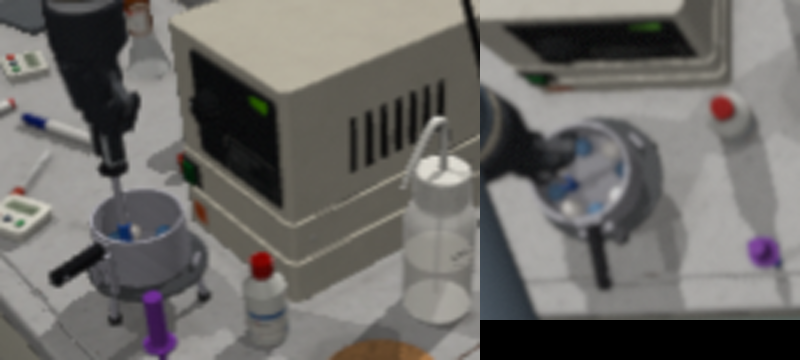

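The stirrer is down among the balls, the pot is still in its stand and forces are small. I'll carry on round.

>>> {"name": "step_arm", "arguments": {
  "deltas": [
    [0, [-0.16, 0.07, 0], [0, 0, 0]],
    [0, [-0.18, 0, 0], [0, 0, 0]],
    [0, [-0.17, -0.07, 0], [0, 0, 0]],
    [0, [-0.13, -0.13, 0], [0, 0, 0]],
    [0, [-0.07, -0.16, 0], [0, 0, 0]],
    [0, [0, -0.18, 0], [0, 0, 0]],
    [0, [0.07, -0.17, 0], [0, 0, 0]],
    [0, [0.13, -0.13, 0], [0, 0, 0]]
  ]
}}

```text
time: 11.65
eef_pos: [0.4886, 0.2598, 0.1766]
ee_rot: [0.0, -0.0, 1.0, 0.001]
ft_force: [-1.4, 3.9, -1.2]
gripper_width: 0.0167
finger_force: 68.9
```

>>> {"name": "step_arm", "arguments": {
  "deltas": [
    [0, [0.16, -0.07, 0], [0, 0, 0]],
    [0, [0.18, 0, 0], [0, 0, 0]],
    [0, [0.17, 0.07, 0], [0, 0, 0]],
    [0, [0.13, 0.13, 0], [0, 0, 0]],
    [0, [0.07, 0.16, 0], [0, 0, 0]],
    [0, [0, 0.18, 0], [0, 0, 0]],
    [0, [-0.07, 0.17, 0], [0, 0, 0]],
    [0, [-0.13, 0.13, 0], [0, 0, 0]]
  ]
}}

```text
time: 12.45
eef_pos: [0.4636, 0.2987, 0.176]
ee_rot: [-0.0, -0.001, 1.0, -0.0]
ft_force: [0.6, -0.6, 0.1]
gripper_width: 0.0163
finger_force: 68.6
```

>>> {"name": "step_arm", "arguments": {
  "deltas": [
    [0, [-0.16, 0.07, 0], [0, 0, 0]],
    [0, [-0.18, 0, 0], [0, 0, 0]],
    [0, [-0.17, -0.07, 0], [0, 0, 0]],
    [0, [-0.13, -0.13, 0], [0, 0, 0]],
    [0, [-0.07, -0.16, 0], [0, 0, 0]],
    [0, [0, -0.18, 0], [0, 0, 0]],
    [0, [0.07, -0.17, 0], [0, 0, 0]],
    [0, [0.13, -0.13, 0], [0, 0, 0]]
  ]
}}

```text
time: 13.25
eef_pos: [0.4893, 0.2603, 0.1769]
ee_rot: [0.001, 0.0, 1.0, 0.002]
ft_force: [-2.3, 3.9, -0.2]
gripper_width: 0.0162
finger_force: 69.0
```

>>> {"name": "step_arm", "arguments": {
  "deltas": [
    [0, [0.16, -0.07, 0], [0, 0, 0]],
    [0, [0.18, 0, 0], [0, 0, 0]],
    [0, [0.17, 0.07, 0], [0, 0, 0]],
    [0, [0.13, 0.13, 0], [0, 0, 0]],
    [0, [0.07, 0.16, 0], [0, 0, 0]],
    [0, [0, 0.18, 0], [0, 0, 0]],
    [0, [-0.07, 0.17, 0], [0, 0, 0]],
    [0, [-0.13, 0.13, 0], [0, 0, 0]]
  ]
}}

```text
time: 14.05
eef_pos: [0.463, 0.2983, 0.1758]
ee_rot: [-0.001, -0.001, 1.0, -0.001]
ft_force: [0.9, -2.4, -0.9]
gripper_width: 0.0162
finger_force: 68.8
```

>>> {"name": "step_arm", "arguments": {
  "deltas": [
    [0, [-0.16, 0.07, 0], [0, 0, 0]],
    [0, [-0.18, 0, 0], [0, 0, 0]],
    [0, [-0.17, -0.07, 0], [0, 0, 0]],
    [0, [-0.13, -0.13, 0], [0, 0, 0]],
    [0, [-0.07, -0.16, 0], [0, 0, 0]],
    [0, [0, -0.18, 0], [0, 0, 0]],
    [0, [0, 0, 0], [0, 0, 0]],
    [0, [0, 0, 0], [0, 0, 0]]
  ]
}}

```text
time: 14.85
eef_pos: [0.4994, 0.2749, 0.1768]
ee_rot: [0.001, -0.0, 1.0, 0.001]
ft_force: [-0.2, 0.7, 0.0]
gripper_width: 0.0162
finger_force: 68.7
```

```bash
python3 - <<'E'
from h import *
s=bot.state();print(s['eef_pos'],s['ft_force'],s['gripper_width'])
E
```

```text
[0.49937304 0.27488483 0.17675534] [-0.20518225  0.70730697  0.04171838] 0.016242013781272758
```

>>> {"name": "step_arm", "arguments": {
  "deltas": [
    [0, [0.16, 0, 0], [0, 0, 0]],
    [0, [0, 0, -0.42], [0, 0, 0]],
    [0, [0, 0, -0.42], [0, 0, 0]],
    [0, [0, 0, -0.42], [0, 0, 0]],
    [0, [0, 0, -0.42], [0, 0, 0]],
    [0, [0, 0, -0.42], [0, 0, 0]],
    [0, [0, 0, 0], [0, 0, 0]],
    [0, [0, 0, 0], [0, 0, 0]]
  ]
}}

```text
time: 15.65
eef_pos: [0.4908, 0.2749, 0.2814]
ee_rot: [0.001, -0.001, 1.0, 0.0]
ft_force: [-1.1, -0.4, -1.9]
gripper_width: 0.016
finger_force: 68.7
```

```bash
python3 - <<'E'
from h import *
st,f=save('wrist','w3',(120,40,400,260),2.3)
import json;json.dump({k:list(map(float,st[k])) for k in('eef_pos','ee_rot')},open('w3.json','w'))
a=cv2.imread('pics/w3.png');save('top','t3',(110,180,180,270),3.5);b=cv2.imread('pics/t3.png')
b=b[:, :156] if 0 else cv2.resize(b,(156,200));o=np.zeros((506,800,3),np.uint8);o[:a.shape[0],:a.shape[1]]=a[:506];o[:200,644:]=b;cv2.imwrite('pics/st3.png',o);print(st['eef_pos'])
E
```

```text
[0.49084199 0.27488189 0.28140273]
```

View pics/st3.png

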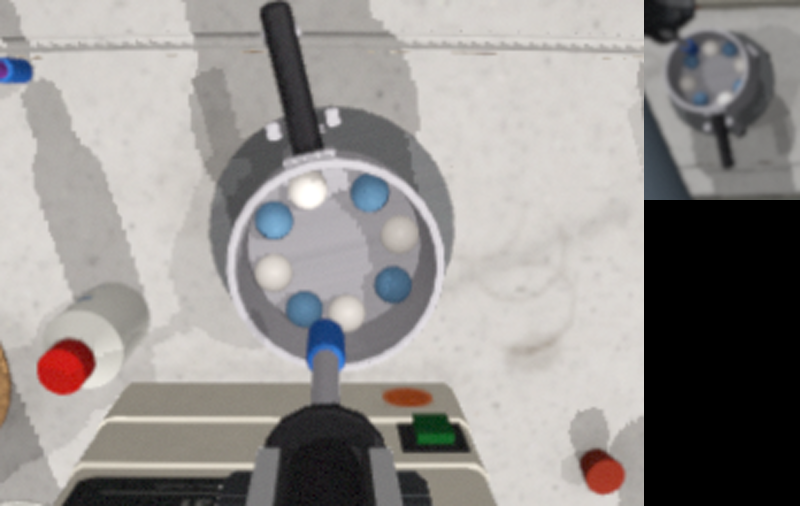

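The view shows all eight balls in the pot, pushed out to the wall, and the pot between its posts. The stirrer is clear above it.

```bash
python3 - <<'E'
from h import *
import json
def A(f,org,s,P):
    st=json.load(open(f));return np.array([onz('wrist',(org[0]+x/s,org[1]+y/s),.064,st)[:2] for x,y in P])
b=A('w1.json',(100,40),2.5,[(370,296),(461,308),(445,397),(353,380),(416,288),(468,355),(393,404),(341,332)])
a=A('w3.json',(120,40),2.3,[(274,220),(370,192),(393,285),(304,310),(308,189),(400,233),(346,313),(274,272)])
D=np.hypot(*(b[:,None]-a[None]).transpose(2,0,1))*1000
print(D[:4,:4].round(0));print(D[4:,4:].round(0))
E
```

```text
[[19. 36. 69. 62.]
 [56.  9. 43. 70.]
 [61. 51. 13. 36.]
 [28. 62. 58. 23.]]
[[17. 39. 68. 57.]
 [52. 10. 41. 61.]
 [56. 53. 17. 27.]
 [27. 66. 60. 24.]]
```

>>> {"name": "step_arm", "arguments": {
  "deltas": [
    [0, [0.175, -0.915, 0], [0, 0, 0]],
    [0, [0.175, -0.915, 0], [0, 0, 0]],
    [0, [0.175, -0.915, 0], [0, 0, 0]],
    [0, [0.175, -0.915, 0], [0, 0, 0]],
    [0, [0.175, -0.915, 0], [0, 0, 0]],
    [0, [0.175, -0.915, 0], [0, 0, 0]],
    [0, [0.175, -0.915, 0], [0, 0, 0]],
    [0, [0.175, -0.915, 0], [0, 0, 0]]
  ]
}}

```text
time: 16.55
eef_pos: [0.42, -0.093, 0.2804]
ee_rot: [-0.001, -0.0, 1.0, 0.0]
ft_force: [1.3, -0.5, -0.6]
gripper_width: 0.0166
finger_force: 68.8
```

>>> {"name": "step_arm", "arguments": {
  "deltas": [
    [0, [0.175, -0.915, 0], [0, 0, 0]],
    [0, [0.175, -0.915, 0], [0, 0, 0]],
    [0, [0.175, -0.915, 0], [0, 0, 0]],
    [0, [0.175, -0.915, 0], [0, 0, 0]],
    [0, [0, 0, 0], [0, 0, 0]],
    [0, [0, 0, 0], [0, 0, 0]],
    [0, [0, 0, 0], [0, 0, 0]],
    [0, [0, 0, 0], [0, 0, 0]]
  ]
}}

```text
time: 17.35
eef_pos: [0.3869, -0.2728, 0.2808]
ee_rot: [-0.0, -0.002, 1.0, 0.0]
ft_force: [-0.7, -0.1, -0.3]
gripper_width: 0.0158
finger_force: 68.8
```

```bash
python3 - <<'E'
from h import *
st=bot.state();t=np.array(st['eef_pos']);print(t)
for n in('wrist','top','scene'):
    f=bot.grab_frame(n);h=cv2.cvtColor(f,cv2.COLOR_RGB2HSV);m=((h[...,0]>100)&(h[...,0]<125)&(h[...,1]>150)&(h[...,2]>50)).astype(np.uint8)
    p=proj(n,t+[0,0,-.113],st);q=proj(n,t+[0,0,-.097],st);x0,y0=(p-30).astype(int).clip(0);w=m[y0:y0+60,x0:x0+60]
    nn,l,s,c=cv2.connectedComponentsWithStats(w);i=1+s[1:,4].argmax() if nn>1 else 0;print(n,'pred tip',p.round(1),'sleeve mid',q.round(1),'seen',c[i]+[x0,y0],s[i])
    if n=='wrist':
        s_=cv2.resize(f[60:260,140:400,::-1],None,fx=3,fy=3);cv2.imwrite('pics/w4.png',s_)
E
```

```text
[ 0.38685597 -0.27275089  0.28082147]
wrist pred tip [261.4 183.6] sleeve mid [261.4 189.7] seen [261.6056338  187.56338028] [ 23  26  16  21 213]
top pred tip [357.8 237. ] sleeve mid [359.3 236.2] seen [358. 236.] [31 28  1  3  3]
scene pred tip [275.2 265.7] sleeve mid [275.5 261. ] seen [275.83783784 262.05405405] [29 23  5  9 37]
```

>>> {"name": "step_arm", "arguments": {
  "deltas": [
    [0, [0.02, -0.03, 0], [0, 0, 0]],
    [0, [0, 0, 0.6], [0, 0, 0]],
    [0, [0, 0, 0.6], [0, 0, 0]],
    [0, [0, 0, 0.6], [0, 0, 0]],
    [0, [0, 0, 0.6], [0, 0, 0]],
    [0, [0, 0, 0], [0, 0, 0]],
    [0, [0, 0, 0], [0, 0, 0]],
    [0, [0, 0, 0], [0, 0, 0]]
  ]
}}

```text
time: 18.3
eef_pos: [0.3865, -0.2766, 0.1629]
ee_rot: [0.001, -0.0, 1.0, -0.001]
ft_force: [0.0, -0.2, -0.4]
gripper_width: 0.0168
finger_force: 68.8
```

>>> {"name": "step_arm", "arguments": {
  "deltas": [
    [0, [-0.19, 0.043, 0], [0, 0, 0]],
    [0, [-0.19, 0.043, 0], [0, 0, 0]],
    [0, [-0.19, 0.043, 0], [0, 0, 0]],
    [0, [-0.19, 0.043, 0], [0, 0, 0]],
    [0, [-0.19, 0.043, 0], [0, 0, 0]],
    [0, [-0.19, 0.043, 0], [0, 0, 0]],
    [0, [0, 0, 0], [0, 0, 0]],
    [0, [0, 0, 0], [0, 0, 0]]
  ]
}}

```text
time: 19.1
eef_pos: [0.4422, -0.2629, 0.161]
ee_rot: [-0.0, -0.0, 1.0, 0.0]
ft_force: [-0.2, -0.4, -1.1]
gripper_width: 0.0164
finger_force: 68.8
```

>>> {"name": "step_arm", "arguments": {
  "deltas": [
    [0, [-0.03, 0.035, 0], [0, 0, 0]],
    [0, [0, 0, 0.08], [0, 0, 0]],
    [0, [0, 0, 0.08], [0, 0, 0]],
    [0, [0, 0, 0.08], [0, 0, 0]],
    [0, [0, 0, 0.08], [0, 0, 0]],
    [0, [0, 0, 0], [0, 0, 0]],
    [0, [0, 0, 0], [0, 0, 0]],
    [0, [0, 0, 0], [0, 0, 0]]
  ]
}}

```text
time: 19.9
eef_pos: [0.4439, -0.2612, 0.1453]
ee_rot: [0.0, -0.0, 1.0, 0.0]
ft_force: [-0.8, -0.6, -1.5]
gripper_width: 0.0164
finger_force: 69.4
```

>>> {"name": "step_arm", "arguments": {
  "deltas": [
    [0, [0, 0, 0.02], [0, 0, 0]],
    [0, [0, 0, 0], [0, 0, 0]],
    [1, [0, 0, 0], [0, 0, 0]],
    [1, [0, 0, 0], [0, 0, 0]],
    [1, [0, 0, 0], [0, 0, 0]],
    [1, [0, 0, 0], [0, 0, 0]],
    [1, [0, 0, 0], [0, 0, 0]],
    [1, [0, 0, 0], [0, 0, 0]]
  ]
}}

```text
time: 20.7
eef_pos: [0.4439, -0.2612, 0.1443]
ee_rot: [0.0, -0.0, 1.0, 0.0]
ft_force: [-0.0, -0.5, -0.1]
gripper_width: 0.0857
finger_force: 0.0
```

>>> {"name": "step_arm", "arguments": {
  "deltas": [
    [1, [0, 0, 0], [0, 0, 0]],
    [1, [0, 0, 0], [0, 0, 0]],
    [1, [0, 0, -0.4], [0, 0, 0]],
    [1, [0, 0, -0.8], [0, 0, 0]],
    [1, [0, 0, -0.8], [0, 0, 0]],
    [1, [0, 0, -0.8], [0, 0, 0]],
    [1, [0.4, 0, 0], [0, 0, 0]],
    [1, [0, 0, 0], [0, 0, 0]]
  ]
}}

```text
time: 21.5
eef_pos: [0.4224, -0.262, 0.2854]
ee_rot: [0.001, 0.001, 1.0, 0.0]
ft_force: [-0.9, 0.1, -1.4]
gripper_width: 0.0855
finger_force: 0.0
```

```bash
python3 - <<'E'
from h import *
st,f=save('wrist','w5',(140,60,400,260),2)
save('scene','s5',(250,225,330,305),3)
a=cv2.imread('pics/w5.png');b=cv2.imread('pics/s5.png');o=np.zeros((400,760,3),np.uint8);o[:,:520]=a;o[:240,520:]=b;cv2.imwrite('pics/st5.png',o)
print(st['time'],st['eef_pos'],[proj('wrist',p,st).round(1) for p in([.444,-.2595,.19],[.444,-.2595,.135],[.444,-.2595,.03])])
E
```

```text
21.5 [ 0.42239331 -0.26196667  0.28537542] [array([264.4, 214.2]), array([263.8, 192.1]), array([263.1, 165.6])]
```

View pics/st5.png

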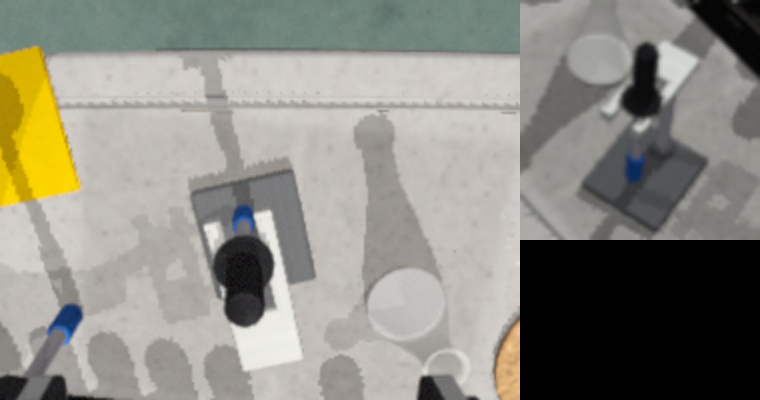

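The stirrer hangs at the same place as before: collar at crop (244,264), grip top at (244,309). Next is the pot handle.

>>> {"name": "step_arm", "arguments": {
  "deltas": [
    [1, [0.05, 0.87, 0], [0, 0, 0]],
    [1, [0.05, 0.87, 0], [0, 0, 0]],
    [1, [0.05, 0.87, 0], [0, 0, 0]],
    [1, [0.05, 0.87, 0], [0, 0, 0]],
    [1, [0.05, 0.87, 0], [0, 0, 0]],
    [1, [0.05, 0.87, 0], [0, 0, 0]],
    [1, [0.05, 0.87, 0], [0, 0, 0]],
    [1, [0.05, 0.87, 0], [0, 0, 0]]
  ]
}}

```text
time: 22.4
eef_pos: [0.4032, 0.089, 0.2834]
ee_rot: [-0.001, -0.001, 1.0, -0.0]
ft_force: [1.0, -0.3, 0.5]
gripper_width: 0.0854
finger_force: 0.0
```

>>> {"name": "step_arm", "arguments": {
  "deltas": [
    [1, [0.05, 0.87, 0], [0, 0, 0]],
    [1, [0.05, 0.87, 0], [0, 0, 0]],
    [1, [0.05, 0.87, 0], [0, 0, 0]],
    [1, [0.05, 0.87, 0], [0, 0, 0]],
    [1, [0, 0, 0], [0, 0, -0.0333]],
    [1, [0, 0, 0], [0, 0, -0.0333]],
    [1, [0, 0, 0], [0, 0, 0]],
    [1, [0, 0, 0], [0, 0, 0]]
  ]
}}

```text
time: 23.2
eef_pos: [0.3935, 0.2608, 0.2834]
ee_rot: [-0.001, -0.104, 0.995, -0.0]
ft_force: [0.5, 0.8, 0.3]
gripper_width: 0.0854
finger_force: 0.0
```

```bash
python3 - <<'E'
from h import *
st=bot.state();t=np.array(st['eef_pos']);q=np.array(st['ee_rot']);M=R.from_quat(q[[1,2,3,0]]).as_matrix()
print(t,M.round(3).tolist(),(M.T@(np.array([.3919,.2606,.077])-t)/.05).round(3))
f=bot.grab_frame('wrist');h=np.array(proj('wrist',[.386,.2594,.104],st));print(h)
g=f.max(2);y=int(h[1]);
for yy in(y-15,y-5,y+5,y+15):
    xs=np.where(g[yy,int(h[0])-35:int(h[0])+35]<60)[0];print(yy,xs.min()+int(h[0])-35,xs.max()+int(h[0])-35, [onz('wrist',(xs.mean()+int(h[0])-35,yy),.104,st).round(4)])
E
```

```text
[0.3934516  0.26083997 0.28338849] [[-0.979, -0.206, -0.002], [-0.206, 0.979, -0.001], [0.002, -0.0, -1.0]] [2.400e-02 3.000e-03 4.128e+00]
[261.58696039 158.04836501]
143 254 264 [array([0.3706, 0.2534, 0.104 ])]
153 254 264 [array([0.3812, 0.2556, 0.104 ])]
163 254 265 [array([0.3918, 0.2583, 0.104 ])]
173 254 265 [array([0.4028, 0.2606, 0.104 ])]
```

>>> {"name": "step_arm", "arguments": {
  "deltas": [
    [1, [0.02, -0.04, 0], [0, 0, 0]],
    [1, [0, 0, 0.69], [0, 0, 0]],
    [1, [0, 0, 0.69], [0, 0, 0]],
    [1, [0, 0, 0.69], [0, 0, 0]],
    [1, [0, 0, 0.69], [0, 0, 0]],
    [1, [0, 0, 0.69], [0, 0, 0]],
    [1, [0, 0, 0.67], [0, 0, 0]],
    [1, [0, 0, 0], [0, 0, 0]]
  ]
}}

```text
time: 24.05
eef_pos: [0.3904, 0.2564, 0.075]
ee_rot: [-0.004, -0.104, 0.995, -0.002]
ft_force: [0.5, -0.2, -0.1]
gripper_width: 0.0852
finger_force: 0.0
```

>>> {"name": "step_arm", "arguments": {
  "deltas": [
    [0, [0, 0, 0], [0, 0, 0]],
    [0, [0, 0, 0], [0, 0, 0]],
    [0, [0, 0, 0], [0, 0, 0]],
    [0, [0, 0, 0], [0, 0, 0]],
    [0, [0, 0, 0], [0, 0, 0]],
    [0, [0, 0, 0], [0, 0, 0]],
    [0, [0, 0, 0], [0, 0, 0]],
    [0, [0, 0, 0], [0, 0, 0]]
  ],
  "squeeze": 110
}}

```text
time: 24.85
eef_pos: [0.3932, 0.2596, 0.0793]
ee_rot: [0.001, -0.106, 0.994, 0.001]
ft_force: [-2.3, 0.6, 4.0]
gripper_width: 0.0119
finger_force: 107.4
```

>>> {"name": "step_arm", "arguments": {
  "deltas": [
    [0, [0, 0, -0.1], [0, 0, 0]],
    [0, [0, 0, -0.1], [0, 0, 0]],
    [0, [0, 0, -0.1], [0, 0, 0]],
    [0, [0, 0, -0.1], [0, 0, 0]],
    [0, [0, 0, -0.1], [0, 0, 0]],
    [0, [0, 0, -0.1], [0, 0, 0]],
    [0, [0, 0, 0], [0, 0, 0]],
    [0, [0, 0, 0], [0, 0, 0]]
  ]
}}

```text
time: 25.65
eef_pos: [0.393, 0.2586, 0.1084]
ee_rot: [0.0, -0.105, 0.995, 0.0]
ft_force: [-0.6, -0.5, -3.9]
gripper_width: 0.0116
finger_force: 107.3
```

>>> {"name": "step_arm", "arguments": {
  "deltas": [
    [0, [0, 0, -0.17], [0, 0, 0]],
    [0, [0, 0, -0.17], [0, 0, 0]],
    [0, [0, 0, -0.17], [0, 0, 0]],
    [0, [0, 0, -0.17], [0, 0, 0]],
    [0, [0, 0, -0.17], [0, 0, 0]],
    [0, [0, 0, -0.17], [0, 0, 0]],
    [0, [0, 0, 0], [0, 0, 0]],
    [0, [0, 0, 0], [0, 0, 0]]
  ]
}}

```text
time: 26.45
eef_pos: [0.3929, 0.2586, 0.1594]
ee_rot: [0.0, -0.105, 0.995, 0.0]
ft_force: [0.0, 0.4, -3.1]
gripper_width: 0.0117
finger_force: 107.4
```

```bash
python3 - <<'E'
from h import *
st,f=save('wrist','w6',(100,40,420,280),1.6)
save('scene','s6',(130,80,230,200),2.8)
a=cv2.imread('pics/w6.png');b=cv2.imread('pics/s6.png');o=np.zeros((384,792,3),np.uint8);o[:,:512]=a;o[:336,512:]=b;cv2.imwrite('pics/st6.png',o)
print(st['time'],st['eef_pos'],st['ft_force'],st['moment'])
import json;json.dump({k:list(map(float,st[k])) for k in('eef_pos','ee_rot')},open('w6.json','w'))
E
```

```text
26.45 [0.39294553 0.25857848 0.15944851] [ 0.02457322  0.43610047 -3.0926648 ] [-0.06986228  0.24666618  0.05601787]
```

View pics/st6.png

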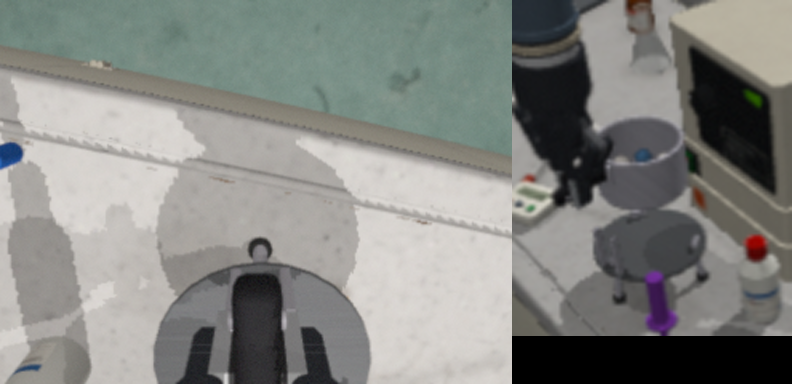

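The pot is lifted level, with its balls in it and clear of the stand.

>>> {"name": "step_arm", "arguments": {
  "deltas": [
    [0, [0, 0, -0.2], [0, 0, 0]],
    [0, [0, 0, -0.3], [0, 0, 0]],
    [0, [0, 0, -0.3], [0, 0, 0]],
    [0, [0, 0, -0.3], [0, 0, 0]],
    [0, [0, 0, -0.3], [0, 0, 0]],
    [0, [0, 0, -0.3], [0, 0, 0]],
    [0, [0, 0, -0.2], [0, 0, 0]],
    [0, [0, 0, 0], [0, 0, 0]]
  ]
}}

```text
time: 27.35
eef_pos: [0.3937, 0.2592, 0.2559]
ee_rot: [0.001, -0.105, 0.995, 0.001]
ft_force: [0.2, -0.5, -3.1]
gripper_width: 0.0119
finger_force: 107.4
```

>>> {"name": "step_arm", "arguments": {
  "deltas": [
    [0, [0.1, -0.49, 0], [0, 0, 0]],
    [0, [0.1, -0.49, 0], [0, 0, 0]],
    [0, [0.1, -0.49, 0], [0, 0, 0]],
    [0, [0.1, -0.49, 0], [0, 0, 0]],
    [0, [0.1, -0.49, 0], [0, 0, 0]],
    [0, [0.1, -0.49, 0], [0, 0, 0]],
    [0, [0.1, -0.49, 0], [0, 0, 0]],
    [0, [0.1, -0.49, 0], [0, 0, 0]]
  ]
}}

```text
time: 28.15
eef_pos: [0.394, 0.0573, 0.2536]
ee_rot: [-0.001, -0.105, 0.994, -0.0]
ft_force: [-0.0, -0.4, -3.0]
gripper_width: 0.0119
finger_force: 107.5
```

>>> {"name": "step_arm", "arguments": {
  "deltas": [
    [0, [-0.23, -0.27, 0], [0, 0, 0]],
    [0, [-0.23, -0.27, 0], [0, 0, 0]],
    [0, [-0.23, -0.27, 0], [0, 0, 0]],
    [0, [-0.23, -0.27, 0], [0, 0, 0]],
    [0, [-0.23, -0.27, 0], [0, 0, 0]],
    [0, [-0.22, -0.27, 0], [0, 0, 0]],
    [0, [-0.22, -0.27, 0], [0, 0, 0]],
    [0, [0, 0, 0], [0, 0, 0]]
  ]
}}

```text
time: 28.95
eef_pos: [0.493, -0.0191, 0.2535]
ee_rot: [-0.0, -0.103, 0.995, -0.001]
ft_force: [-0.6, -0.2, -4.0]
gripper_width: 0.0114
finger_force: 107.5
```

```bash
python3 - <<'E'
from h import *
st,f=save('scene','s7',(150,120,310,240),4)
t=np.array(st['eef_pos']);q=np.array(st['ee_rot']);M=R.from_quat(q[[1,2,3,0]]).as_matrix()
a=np.arctan2(-M[1,0],-M[0,0]);pot=t[:2]+[.085*np.cos(a+.015),.085*np.sin(a+.015)]
print(t,np.degrees(a),st['ft_force'],'pot est',pot,'tool shift to target',(M.T@np.append([.573,.002]-pot,0)/.05).round(3))
E
```

```text
[ 0.4930135  -0.01909354  0.25350695] 11.863544293121818 [-0.56383648 -0.21429541 -4.0335902 ] pot est [ 5.75926436e-01 -3.73353444e-04] tool shift to target [ 0.048  0.058 -0.   ]
```

>>> {"name": "step_arm", "arguments": {
  "deltas": [
    [0, [0.05, 0.06, 0.2], [0, 0, 0]],
    [0, [0, 0, 0.6], [0, 0, 0]],
    [0, [0, 0, 0.7], [0, 0, 0]],
    [0, [0, 0, 0.7], [0, 0, 0]],
    [0, [0, 0, 0.7], [0, 0, 0]],
    [0, [0, 0, 0.6], [0, 0, 0]],
    [0, [0, 0, 0.4], [0, 0, 0]],
    [0, [0, 0, 0.3], [0, 0, 0]]
  ]
}}

```text
time: 29.8
eef_pos: [0.4867, -0.0137, 0.0422]
ee_rot: [-0.002, -0.106, 0.994, 0.0]
ft_force: [1.0, -0.0, -2.4]
gripper_width: 0.0118
finger_force: 107.5
```

>>> {"name": "step_arm", "arguments": {
  "deltas": [
    [0, [0, 0, 0.03], [0, 0, 0]],
    [0, [0, 0, 0.03], [0, 0, 0]],
    [0, [0, 0, 0.03], [0, 0, 0]],
    [0, [0, 0, 0.03], [0, 0, 0]],
    [0, [0, 0, 0], [0, 0, 0]],
    [0, [0, 0, 0], [0, 0, 0]],
    [0, [0, 0, 0], [0, 0, 0]],
    [0, [0, 0, 0], [0, 0, 0]]
  ]
}}

```text
time: 30.6
eef_pos: [0.4891, -0.0149, 0.0384]
ee_rot: [0.0, -0.105, 0.995, 0.0]
ft_force: [0.3, 0.5, -3.4]
gripper_width: 0.0116
finger_force: 107.5
```

>>> {"name": "step_arm", "arguments": {
  "deltas": [
    [0, [0, 0, 0.02], [0, 0, 0]],
    [0, [0, 0, 0.02], [0, 0, 0]],
    [0, [0, 0, 0.02], [0, 0, 0]],
    [0, [0, 0, 0], [0, 0, 0]],
    [0, [0, 0, 0], [0, 0, 0]],
    [0, [0, 0, 0], [0, 0, 0]],
    [0, [0, 0, 0], [0, 0, 0]],
    [0, [0, 0, 0], [0, 0, 0]]
  ]
}}

```text
time: 31.4
eef_pos: [0.489, -0.015, 0.0355]
ee_rot: [0.0, -0.105, 0.995, 0.0]
ft_force: [-2.9, 0.2, 5.8]
gripper_width: 0.0125
finger_force: 108.8
```

Touchdown: the vertical force has gone positive. I'll release and retreat.

>>> {"name": "step_arm", "arguments": {
  "deltas": [
    [0.5, [0, 0, 0], [0, 0, 0]],
    [1, [0, 0, 0], [0, 0, 0]],
    [1, [0, 0, 0], [0, 0, 0]],
    [1, [0, 0, 0], [0, 0, 0]],
    [1, [0, 0, 0], [0, 0, 0]],
    [1, [0, 0, 0], [0, 0, 0]],
    [1, [0, 0, 0], [0, 0, 0]],
    [1, [0, 0, 0], [0, 0, 0]]
  ]
}}

```text
time: 32.2
eef_pos: [0.4891, -0.0149, 0.0353]
ee_rot: [0.0, -0.105, 0.995, 0.0]
ft_force: [0.6, 0.3, -0.8]
gripper_width: 0.0853
finger_force: 0.0
```

>>> {"name": "step_arm", "arguments": {
  "deltas": [
    [1, [0, 0, -0.3], [0, 0, 0]],
    [1, [0, 0, -0.8], [0, 0, 0]],
    [1, [0, 0, -0.8], [0, 0, 0]],
    [1, [0, 0, -0.9], [0, 0, 0]],
    [1, [0, 0, -0.9], [0, 0, 0]],
    [1, [0, 0, -0.9], [0, 0, 0]],
    [1, [0, 0, 0], [0, 0, 0]],
    [1, [0, 0, 0], [0, 0, 0]]
  ]
}}

```text
time: 33.0
eef_pos: [0.4893, -0.0148, 0.2662]
ee_rot: [0.001, -0.105, 0.994, 0.0]
ft_force: [-0.7, 0.1, -0.4]
gripper_width: 0.0852
finger_force: 0.0
```

```bash
python3 - <<'E'
from h import *
st,f=save('scene','s8',(150,100,350,300),3)
print(st['time'],st['eef_pos'],st['ft_force'],st['gripper_width'])
save('top','t8',(180,120,380,250),2)
a=cv2.imread('pics/s8.png')[:,:600];b=cv2.resize(cv2.imread('pics/t8.png'),(200,130));a=cv2.resize(a,(600,600));o=np.zeros((600,800,3),np.uint8);o[:,:600]=a;o[:130,600:]=b;cv2.imwrite('pics/st8.png',o)
print([proj('scene',p).round(1) for p in([.573,.002,.006],[.573,.002,.066])])
E
```

```text
33.0 [ 0.48930349 -0.01483504  0.26615252] [-0.70173616  0.11526547 -0.4470351 ] 0.08518785501356471
[array([256.6, 207.8]), array([256.7, 193.3])]
```

View pics/st8.png

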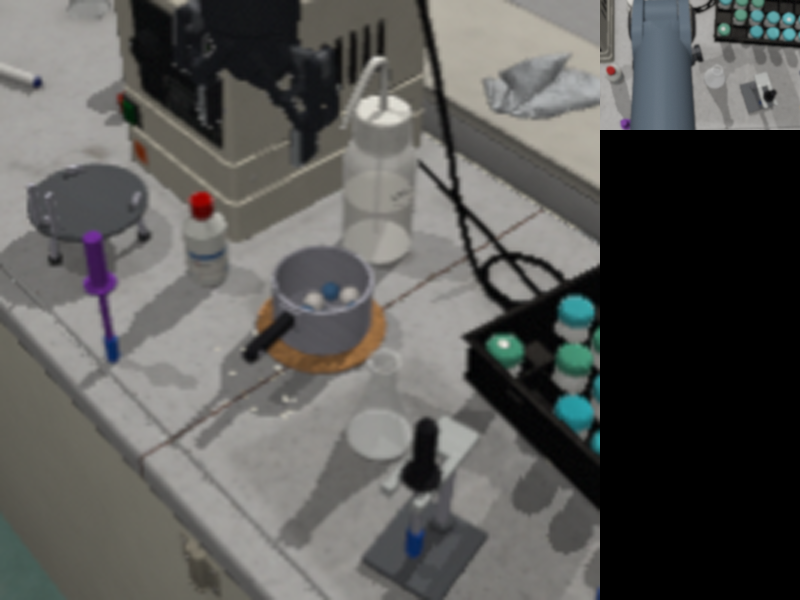

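The pot stands upright and centred on the mat: rim centre at scene (257.7,195), against (256.7,193.3) for perfect centring. The stirrer hangs in the fork at crop (422,475), and the bottle, flask and wash bottle are undisturbed. I'm handing in.

```bash
python3 -c "
from cell import bot
print(bot.hand_in())"
```

```text
the job is handed in; nothing more can be done
None
```

The job is handed in, with no verdict returned: I stirred the balls more than two turns clockwise, hung the stirrer back in its fork, and set the pot on the mat, and the last picture shows it centred with balls still in it.

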